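# Lock the chilled topping box with the service key

## Robot

A 6-joint arm with a two-finger parallel gripper is mounted at the origin on the work surface. World frame = base frame: x ahead of the robot, y to its left, z up, the work surface at z = 0. Lengths are in mm, angles in rad, forces in N, time in s.
With the tool pointing down it reaches from about 350 to 875 mm from the base axis. Payload 4.2 kg.
Tool frame: the origin (TCP) lies at the very end of the fingers, on their centre line; the grasp point (between the pads) lies arm.grasp_offset behind it (arm.grasp_offset is the distance from the TCP to the grasp point, in mm); z points along the fingers, y is the line along which they close (so a half turn about z gives the same grasp; the last joint's range is limited). The gripper opens to 87 mm and grips with 3 to 60 N. Pads are 19 mm wide; open, the fingers measure 117 mm over their backs; the gripper's body (75 mm by 190 mm) begins 51 mm behind the grasp point.
Start: joints at [-0.972, 0.385, 0.008, 0, -1.194, -0.259], TCP at [208.326, -589.236, 222.55] pointing down, gripper open.
Joint ranges: [-3.14, 3.14], [-1.21, 2.06], [-1.07, 1.41], [-3.16, 2.05], [-2.99, -0.16], [-3.1, 3.1]. Speed limits (rad/s): [2.79, 2.79, 3.14, 3.14, 3.14, 3.14].

## Interface

Orientations are given as a rotation vector (axis times angle).
In Python, from station import arm gives the robot as it stands.
- The arm moves only by the tool apply_moves, never from a script. Its arguments are lists of equal length, an entry for each row: "twist": the turn, a rotation vector about the tool's x, y, z in rad, a list of three; "slide": the shift along the tool's x, y, z in mm, a list of three; "claw": the opening, from 0 (shut) to 1 (fully open). A call has exactly 5 rows; each row shifts and turns the commanded pose from where the row before left it, along the tool's axes as they then stand; what a row does not reach is not made up. A row lasts 1/8 s, in which the tool goes at most 62.5 mm and 10.7 degrees, less where a joint would pass 70% of its speed; a pose out of reach is approached as far as the arm can. A call is refused whole if a number of a shift passes 62.5 or a number of a turn 0.188, either way. A call with a gripper value outside its range is refused whole. The fingers move at their own pace and stop on an object; "squeeze" is the grip in N (left out, the last holds). Time passes only in rows, so rows that do not move let the fingers close, or fill a call up. It gives the time, the measured TCP pose, the force and the opening at its end, in the units of the state.
- arm.get_state(): the state, without advancing time (a new reading comes with each control period).
- arm.snapshot(name): name is "scene" or "top" or "wrist"; returns (picture, depth): 480x640x3 uint8, blue, green, red; 480x640 float32, mm along the optical axis (not along the pixel's ray), 0 where there is no reading.
- arm.camera_info(name): a dict with "fovy" (degrees; the focal length in pixels is half the picture's height over the tangent of half this angle, whatever the lens; pixels are square), "cx", "cy" (the principal point, pixels), "extrinsics" (4x4, takes a point from world to camera coordinates). Camera axes: x right, y down, z forward; pixel columns grow to the right and rows downward; lengths in mm; the calibration is good to about 2 mm. A picture is of the moment at which its call begins: read the wrist's pose just before it. camera_info takes no time and is no camera call; for the wrist camera it gives the pose at the moment of the call.
- arm.sign_off(): hands the job in, once; it reports no verdict.
The state is a dict: "t": time; "joint_positions": joint angles; "joint_velocities": joint speeds; "joint_efforts": joint torques, N m; "position": TCP position; "orientation": TCP orientation; "wrist_force": force on the tool from outside, world axes, zero at the start; "wrist_torque": the same for the moment, N m; "grip_width": finger opening in mm.
Only numpy, scipy, OpenCV 4.12 (cv2) and the standard library are available. Lean on these libraries where they do the work, as an engineer would, in place of code of your own. Each camera call takes 0.05 s, during which the arm holds its last target. There are 200 camera calls.

## Task

Lock the lid of the chilled topping box: take the service key from its wooden stand, put it into the round lock and, pressing lightly, turn it gently back and forth until it drops into the hidden slot inside. Then turn it clockwise to its stop, so that the bolt is fully out over the lid, and leave the key standing in the lock. Never force the key, neither pressing nor twisting on once it meets the stop, and do not disturb the jar, the cup or the tamper.

Things in the scene. Friction and masses are not known exactly. Their poses are not given: they have to be found in the camera images.
- key: Loose service key, 140 g, upright in the stand, any yaw. Origin: centre of its lower end, z up. From the bottom: flat steel bit 22 mm wide (key x), 5 mm thick (key y), 14 mm long; round steel shank 24 mm in diameter (lower end tapered) from 14 to 64 mm; flat black bow 40 mm wide (key x), 12 mm thick (key y), from 64 to 92 mm. Bow and bit are parallel. It fits equally after half a turn.
- key_grip (a point): Centre of the key's black bow, 78 mm above the key's lower end, axes as the key's; grip it here from above across the 12 mm thickness (along key y).
- stand: Fixed dark wooden block 70 x 70 x 40 mm with a round hole (25 mm wide, 30 mm deep) in which the key stands upright. Origin at the centre of its underside.
- cooler: Fixed steel topping box with a lock case on its robot-facing side. Origin on the counter straight below the lock axis, z up, x level from the lock case (70 x 80 mm, top 120 mm above the counter) to the lidded box (250 x 300 mm, lid top 100 mm, its bar handle 127 mm above the counter), which begins 35 mm beyond the lock axis. Its yaw varies.
- lock_mouth (a point): Centre of the lock's round mouth in the top of the lock case, 120 mm above the counter, axes as the cooler's. The upright bore is 27 mm in diameter with a 3 mm chamfer. A black dust seal 9 mm down hides its inside and does not resist the key.
- bolt (a joint): Steel bolt, 30 mm wide, that slides out of the lock case over the front edge of the lid, driven by the lock. Value in m: 0 drawn in, 0.016 fully out at the stop. While the drive is within 0.6 rad of the cooler's x axis it turns idly; from 0.6 to 1.05 rad clockwise it pushes the bolt out evenly, needing about 0.11 N m. The bolt stays where it is left.
- tablets: Bystander: white lidded jar, 64 mm in diameter, 110 mm tall; origin at the centre of its underside.
- cup: Bystander: white cup, 80 mm in diameter, 75 mm tall; origin at the centre of its underside.
- tamper: Bystander: steel coffee tamper, 58 mm in diameter, 80 mm tall; origin at the centre of its underside.
- lock_rest (a point): Point on the lock axis, 28 mm below the mouth: top of the hidden drive, on which the key's lower end rides until it drops in. The drive is on a spring: it yields up to 6 mm, from 4 N on at 1 N per mm, then is rigid. The slot across its top starts at a hidden angle within 0.55 rad either way of the cooler's x axis. Pressed lightly the drive stays put (0.08 N m turns it); pressed hard it is dragged round.
- lock_seat (a point): Point on the lock axis, 42 mm below the mouth: floor of the slot, where the key's lower end sits once it has dropped in. The slot is 6.5 mm wide; the bit enters within 0.1 rad of it. The drive then turns with the key, clockwise from above to a firm stop 1.05 rad from the cooler's x axis (key up to 0.1 rad further, from play), counterclockwise to 0.60 rad. Twisting on at a stop with 0.3 N m forces it.

How it is judged:
By the outcome, as a careful person would: the job done as asked, in the order asked, and still so for the second after the job is handed in, with the robot touching nothing.
It also fails if it takes over 67 s, if anything falls off the work surface, if the arm or the gripper's body presses on something with over 40 N, if the wrist force passes 120 N, or if a joint passes its speed limit or range.

## Working session

There is one attempt and no reset: what is moved stays moved. The work goes in short steps, Python scripts to look and compute and a tool call to move; the robot and the scene stay as the last step left them, time stands still between calls to the robot, and variables do not carry over. Pictures are saved under pics/ and viewed, on a budget of 10 in all, crops included, one or two more only if the job needs it, and the job is handed in when it is done.

Besides the shell and the picture viewer there is one more tool, called after ">>>" in YAML: its name, and indented under it one key for each argument. apply_moves: Moves the arm, as the interface text tells. Its arguments: {"type":"object","properties":{"twist":{"type":"array"},"slide":{"type":"array"},"claw":{"type":"array"},"squeeze":{"type":"number"}},"required":["twist","slide","claw"]}

```bash
ls; mkdir -p pics; python3 - <<'E'
from station import arm
import cv2,numpy as np
print(arm.get_state(), arm.grasp_offset)
for n in("scene","top"):
    p,d=arm.snapshot(n); cv2.imwrite(f"pics/{n}0.png",p); np.save(f"pics/{n}0.npy",d); i=arm.camera_info(n); print(n,i)
E
```

```text
pics
{'t': 0.0, 'joint_positions': array([-9.72399352e-01,  3.85573969e-01,  6.59604953e-03, -5.05598699e-04,
       -1.19398216e+00, -2.58599988e-01]), 'joint_velocities': array([ 0.00024448, -0.00040519,  0.00034419,  0.00060935,  0.00042851,
       -0.00131504]), 'joint_efforts': array([-9.00743271e-04, -3.90662777e+01,  1.87403280e+01,  4.21981037e+00,
        1.09458549e-02, -1.89342527e-04]), 'position': array([ 208.12275431, -588.6812827 ,  221.4364561 ]), 'orientation': array([ 0.53081891, -3.09594269, -0.00339773]), 'wrist_force': array([ 0.23520836, -0.586509  , -0.46327936]), 'wrist_torque': array([ 0.06105674,  0.00661594, -0.04492417]), 'grip_width': 87.0497938197982} 18.700000000000003
scene {'fovy': 42.61568209309263, 'cx': 326.45510822551523, 'cy': 238.73458081474877, 'extrinsics': array([[ 7.48934703e-01,  6.62620178e-01, -5.59561647e-03,
        -3.83162647e+02],
       [ 3.78536285e-01, -4.34745775e-01, -8.17133032e-01,
        -1.06933449e+02],
       [-5.43881506e-01,  6.09861141e-01, -5.76421978e-01,
         1.42897200e+03],
       [ 0.00000000e+00,  0.00000000e+00,  0.00000000e+00,
         1.00000000e+00]])}
top {'fovy': 53.21993941334439, 'cx': 315.2365731636045, 'cy': 226.24513207051507, 'extrinsics': array([[ 2.03526259e-02, -9.99787528e-01, -3.26646752e-03,
        -3.90820646e+01],
       [-9.97288658e-01, -2.00704446e-02, -7.07990744e-02,
         5.22495619e+02],
       [ 7.07184721e-02,  4.69855809e-03, -9.97485249e-01,
         1.04221578e+03],
       [ 0.00000000e+00,  0.00000000e+00,  0.00000000e+00,
         1.00000000e+00]])}
```

View pics/top0.png

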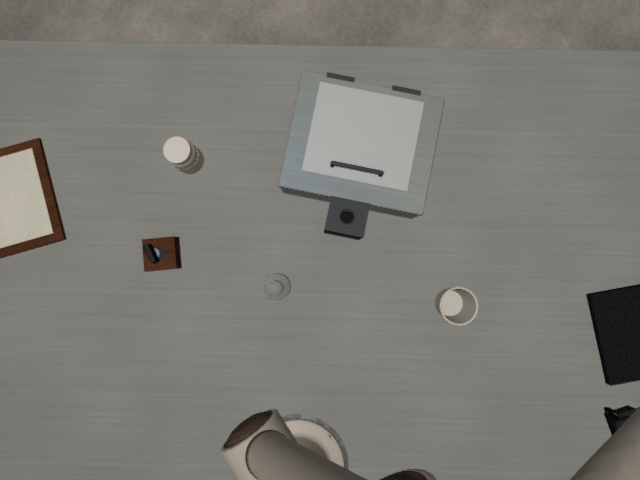

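View pics/scene0.png

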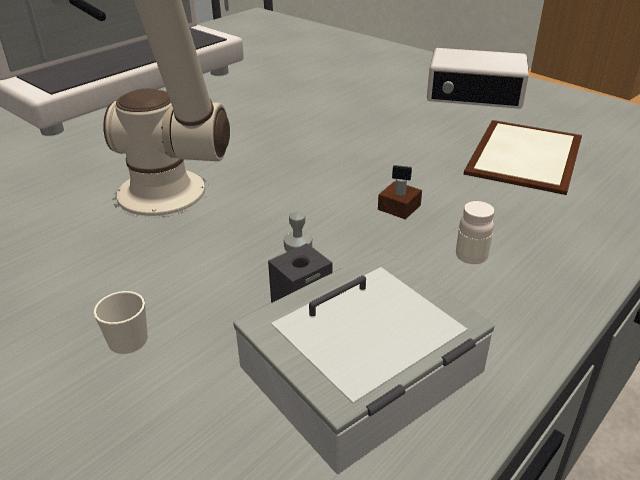

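The top view shows the stand at about (160,253) with the black bow at (151,253), and the lock mouth at (347,215). The tamper is at (277,287), the cup at (458,306) and the jar at (180,152). In the scene view the bow is at (402,172) and the mouth at (300,262).

```bash
cat > h.py <<'E'
import numpy as np, cv2
from station import arm
from scipy.spatial.transform import Rotation as R
def ray(info,uv):
    f=240/np.tan(np.radians(info["fovy"]/2)); uv=np.atleast_2d(np.asarray(uv,float))
    d=np.c_[(uv[:,0]-info["cx"])/f,(uv[:,1]-info["cy"])/f,np.ones(len(uv))]
    E=np.array(info["extrinsics"]); return -E[:3,:3].T@E[:3,3], d@E[:3,:3]
def plane(info,uv,z):
    c,d=ray(info,uv); return c+d*((z-c[2])/d[:,2])[:,None]
def cross(i1,p1,i2,p2):
    c1,d1=ray(i1,p1);c2,d2=ray(i2,p2);A=np.c_[d1[0],-d2[0]];t=np.linalg.lstsq(A,c2-c1,rcond=None)[0]
    a,b=c1+t[0]*d1[0],c2+t[1]*d2[0];return (a+b)/2,np.linalg.norm(a-b)
def project(info,P):
    E=np.array(info["extrinsics"]);f=240/np.tan(np.radians(info["fovy"]/2));q=np.atleast_2d(P)@E[:3,:3].T+E[:3,3]
    return q[:,:2]/q[:,2:]*f+[info["cx"],info["cy"]]
E
python3 - <<'E'
from h import *
T=arm.camera_info("top");S=arm.camera_info("scene")
np.set_printoptions(precision=1,suppress=True)
print("lock",plane(T,[347,215],120),plane(S,[300,262],120),cross(T,[347,215],S,[300,262]))
print("bow",plane(T,[151,253],97),plane(S,[402,172],97),cross(T,[151,253],S,[402,172]))
print("stand",plane(T,[[143,239],[178,237],[180,267],[145,271]],40))
print("box lid corners",plane(T,[[303,72],[443,98],[422,214],[280,187]],100))
print("case",plane(T,[[325,232],[363,237],[369,205],[330,199]],120))
print("tamper",plane(T,[277,287],40),"jar",plane(T,[178,150],110),"cup",plane(T,[458,292],75))
w=arm.get_state();i=arm.camera_info("wrist");E=np.array(i["extrinsics"])
Rt=R.from_rotvec(w["orientation"]).as_matrix();c=-E[:3,:3].T@E[:3,3]
print(i["fovy"],i["cx"],i["cy"],"cam in tool",Rt.T@(c-w["position"]));print(E[:3,:3]@Rt);print(Rt)
E
```

```text
lock [[539.9 -92.2 120. ]] [[536.3 -92.5 120. ]] (array([538.7, -93.1, 121.6]), np.float64(2.7344512657197297))
bow [[456.  305.6  97. ]] [[461.6 299.   97. ]] (array([456. , 307.5,  91.4]), np.float64(0.1557905675354583))
stand [[486.4 344.1  40. ]
 [492.3 268.3  40. ]
 [427.6 261.4  40. ]
 [417.5 336.6  40. ]]
box lid corners [[ 840.2    3.3  100. ]
 [ 790.3 -289.3  100. ]
 [ 546.9 -246.7  100. ]
 [ 596.8   45.2  100. ]]
case [[ 504.8  -48.7  120. ]
 [ 496.4 -124.8  120. ]
 [ 560.9 -136.   120. ]
 [ 571.5  -57.5  120. ]]
tamper [[389.1  50.9  40. ]] jar [[667.5 255.2 110. ]] cup [[ 388.5 -327.5   75. ]]
68.5516601259297 310.085718048908 242.6026526125798 cam in tool [  73.1   -0.2 -161.8]
[[ 0.   1.  -0. ]
 [-1.   0.  -0.3]
 [-0.3  0.   1. ]]
[[-0.9 -0.3 -0. ]
 [-0.3  0.9  0. ]
 [ 0.   0.  -1. ]]
```

>>> apply_moves:
  twist:
    - [0, 0, 0]
    - [0, 0, 0]
    - [0, 0, 0]
    - [0, 0, 0]
    - [0, 0, 0]
  slide:
    - [-36.5, 38.7, 0]
    - [-36.5, 38.7, 0]
    - [-36.5, 38.7, 0]
    - [-36.5, 38.7, 0]
    - [-36.5, 38.7, 0]
  claw: [1, 1, 1, 1, 1]

```text
t: 0.72
position: [316.1, -344.3, 222.3]
orientation: [0.531, -3.096, -0.001]
wrist_force: [0.4, -0.1, 0.3]
grip_width: 86.7
```

>>> apply_moves:
  twist:
    - [0, 0, 0]
    - [0, 0, 0]
    - [0, 0, 0]
    - [0, 0, 0]
    - [0, 0, 0]
  slide:
    - [-36.5, 38.7, 0]
    - [-36.5, 38.7, 0]
    - [-36.5, 38.7, 0]
    - [-24, 45.2, 0]
    - [-24, 45.2, 0]
  claw: [1, 1, 1, 1, 1]

```text
t: 1.35
position: [395.4, -97.1, 222.3]
orientation: [0.531, -3.096, -0.0]
wrist_force: [0.9, 0.4, 1.4]
grip_width: 87.0
```

>>> apply_moves:
  twist:
    - [0, 0, 0]
    - [0, 0, 0]
    - [0, 0, 0]
    - [0, 0, 0]
    - [0, 0, 0]
  slide:
    - [-24, 45.2, 0]
    - [-24, 45.2, 0]
    - [-24, 45.2, 0]
    - [-24, 45.2, 0]
    - [-24, 45.2, 0]
  claw: [1, 1, 1, 1, 1]

```text
t: 1.98
position: [433.1, 155.9, 222.4]
orientation: [0.532, -3.096, 0.0]
wrist_force: [0.5, -1.0, 0.1]
grip_width: 86.6
```

>>> apply_moves:
  twist:
    - [0, 0, 0]
    - [0, 0, 0]
    - [0, 0, 0]
    - [0, 0, 0]
    - [0, 0, 0]
  slide:
    - [-24, 45.2, 0]
    - [-24, 45.2, 0]
    - [-24, 45.2, 0]
    - [0, 0, 0]
    - [0, 0, 0]
  claw: [1, 1, 1, 1, 1]

```text
t: 2.6
position: [455.5, 305.6, 221.8]
orientation: [0.531, -3.095, 0.002]
wrist_force: [-0.5, -0.5, -0.4]
grip_width: 87.1
```

```bash
python3 - <<'E'
from h import *
np.set_printoptions(precision=2,suppress=True)
s=arm.get_state();i=arm.camera_info("wrist");p,d=arm.snapshot("wrist");cv2.imwrite("pics/w1.png",p);np.save("pics/w1.npy",d)
print(s["position"],s["joint_positions"])
c=project(i,[[456,306,102],[456,303,40]]);print(c)
m=(p.max(2)<45).astype(np.uint8)
n,l,st,ce=cv2.connectedComponentsWithStats(m)
for k in range(1,n):
    if st[k,4]>300:
        r=cv2.minAreaRect(np.argwhere(l==k)[:,::-1].astype(np.float32));b=cv2.boxPoints(r);w=plane(i,b,102)
        print(st[k],ce[k],r,np.median(d[l==k]));print(w[:,:2],plane(i,ce[k],102))
E
```

```text
[455.54 305.58 221.81] [ 0.89  0.26 -0.18 -0.   -1.14 -2.12]
[[310.48 238.22]
 [307.59 221.56]]
[305 208  20  51 470] [313.26 231.24] ((314.50897216796875, 233.06634521484375), (50.620967864990234, 14.543485641479492), 82.303955078125) 291.55933
[[434.73 292.82]
 [429.34 303.27]
 [467.39 323.06]
 [473.05 312.23]] [[449.65 306.17 102.  ]]
[    0   277   640   203 83391] [303.05 399.82] ((319.5, 378.0), (202.0, 639.0), 90.0) 65.766335
[[576.62  67.87]
 [394.68 581.32]
 [582.79 705.15]
 [799.86  92.96]] [[607.1  352.12 102.  ]]
```

View pics/w1.png

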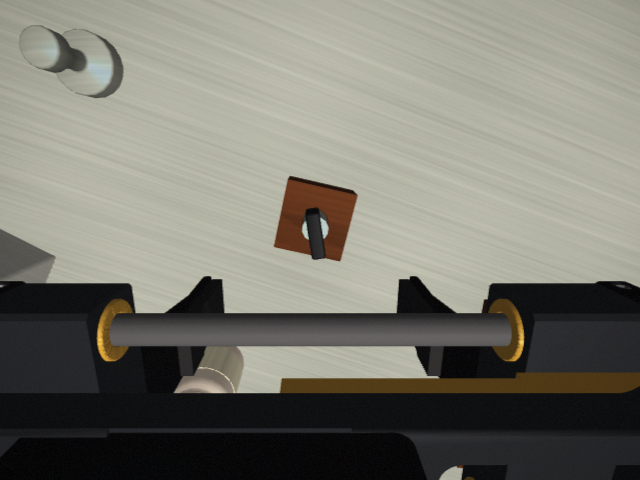

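The wrist view shows the bow's long axis running from about (313,209) to (319,258), above the stand centred at (316,219). Next I take the top-face points from depth.

```bash
cat >> h.py <<'E'
def cloud(info,d):
    v,u=np.mgrid[0:480,0:640]; c,r=ray(info,np.c_[u.ravel(),v.ravel()])
    return (c+r*d.reshape(-1,1)).reshape(480,640,3)
E
python3 - <<'E'
from h import *
np.set_printoptions(precision=2,suppress=True)
i=arm.camera_info("wrist");d=np.load("pics/w1.npy");p=cv2.imread("pics/w1.png");P=cloud(i,d)
near=(abs(P[...,0]-456)<45)&(abs(P[...,1]-305)<45)&(d>0)
z=P[...,2][near];print(np.histogram(z,bins=np.arange(-5,115,5)))
m=near&(P[...,2]>96)
q=P[m];print(len(q),q.mean(0),q[:,2].max())
for mm,h in((m,102),(near&(abs(P[...,2]-40)<4),40)):
    px=np.argwhere(mm)[:,::-1].astype(np.float32);w=plane(i,px,h)[:,:2].astype(np.float32)
    r=cv2.minAreaRect(w);print(r,np.degrees(0.48))
E
```

```text
(array([ 860,  724,   30,   33,   30,   31,   42,   38, 2204, 1727,    7,
          7,    7,    9,    9,  167,   17,   16,   15,   13,   37,  642,
          0]), array([ -5,   0,   5,  10,  15,  20,  25,  30,  35,  40,  45,  50,  55,
        60,  65,  70,  75,  80,  85,  90,  95, 100, 105, 110]))
67186 [429.91 305.37 321.13] 344.71791644564803
((555.5189208984375, 370.734375), (276.18695068359375, 585.4105224609375), 19.468963623046875) 27.501974166279513
((453.14276123046875, 309.2190856933594), (70.42449188232422, 69.95104217529297), 6.653270721435547) 27.501974166279513
```

```bash
python3 - <<'E'
from h import *
np.set_printoptions(precision=2,suppress=True)
i=arm.camera_info("wrist");d=np.load("pics/w1.npy");P=cloud(i,d)
near=(abs(P[...,0]-456)<45)&(abs(P[...,1]-305)<45)&(d>0)
m=near&(P[...,2]>97)&(P[...,2]<108)
print(P[m].mean(0))
px=np.argwhere(m)[:,::-1].astype(np.float32);w=plane(i,px,P[m][:,2].mean())[:,:2].astype(np.float32)
print(cv2.minAreaRect(w),w.mean(0)); U,S,V=np.linalg.svd(w-w.mean(0));print(np.arctan2(V[0,1],V[0,0])%np.pi)
E
```

```text
[452.64 308.75 101.67]
((452.96905517578125, 308.9174499511719), (40.02985763549805, 11.90499210357666), 28.277957916259766) [452.64 308.75]
0.4914895
```

>>> apply_moves:
  twist:
    - [0, 0, -0.18]
    - [0, 0, -0.18]
    - [0, 0, -0.18]
    - [0, 0, -0.18]
    - [0, 0, -0.18]
  slide:
    - [0, 0, 2]
    - [0, 0, 2]
    - [0, 0, 2]
    - [0, 0, 2]
    - [0, 0, 2]
  claw: [1, 1, 1, 1, 1]

```text
t: 3.28
position: [456.0, 304.6, 212.9]
orientation: [-1.83, 2.553, 0.0]
wrist_force: [-0.2, 0.2, 0.5]
grip_width: 86.7
```

>>> apply_moves:
  twist:
    - [0, 0, -0.18]
    - [0, 0, -0.18]
    - [0, 0, -0.18]
    - [0, 0, -0.18]
    - [0, 0, -0.18]
  slide:
    - [0, 0, 2]
    - [0, 0, 2]
    - [0, 0, 2]
    - [0, 0, 2]
    - [0, 0, 2]
  claw: [1, 1, 1, 1, 1]

```text
t: 3.9
position: [456.0, 304.6, 202.9]
orientation: [-2.759, 1.503, 0.0]
wrist_force: [0.3, -0.1, 0.5]
grip_width: 87.1
```

>>> apply_moves:
  twist:
    - [0, 0, -0.18]
    - [0, 0, -0.18]
    - [0, 0, -0.18]
    - [0, 0, -0.18]
    - [0, 0, -0.18]
  slide:
    - [0, 0, 2]
    - [0, 0, 2]
    - [0, 0, 2]
    - [0, 0, 2]
    - [0, 0, 2]
  claw: [1, 1, 1, 1, 1]

```text
t: 4.53
position: [456.0, 304.6, 192.9]
orientation: [-3.138, 0.153, -0.0]
wrist_force: [-0.6, 0.1, -0.4]
grip_width: 87.1
```

>>> apply_moves:
  twist:
    - [0, 0, -0.18]
    - [0, 0, -0.18]
    - [0, 0, -0.18]
    - [0, 0, 0]
    - [0, 0, 0]
  slide:
    - [0, 0, 2]
    - [0, 0, 2]
    - [0, 0, 2]
    - [0, 0, 0]
    - [0, 0, 0]
  claw: [1, 1, 1, 1, 1]

```text
t: 5.15
position: [456.1, 305.4, 186.9]
orientation: [-3.067, -0.678, -0.0]
wrist_force: [-1.2, 0.2, 0.3]
grip_width: 86.8
```

```bash
cat > bow.py <<'E'
from h import *
np.set_printoptions(precision=2,suppress=True)
def bow(cx,cy,zlo,zhi,name):
    s=arm.get_state();i=arm.camera_info("wrist");p,d=arm.snapshot("wrist");cv2.imwrite(f"pics/{name}.png",p);np.save(f"pics/{name}.npy",d)
    P=cloud(i,d);m=(abs(P[...,0]-cx)<45)&(abs(P[...,1]-cy)<45)&(P[...,2]>zlo)&(P[...,2]<zhi)&(d>0)
    h=np.median(P[m][:,2]);w=plane(i,np.argwhere(m)[:,::-1],h)[:,:2].astype(np.float32)
    Rt=R.from_rotvec(s["orientation"]).as_matrix()
    print("TCP",s["position"],"yaw",np.arctan2(Rt[1,0],Rt[0,0]),"q",s["joint_positions"])
    r=cv2.minAreaRect(w);print("h",h,r,"rad",np.radians(r[2]))
    return s,Rt,r
E
python3 - <<'E'
from bow import *
s,Rt,r=bow(453,308,97,108,"w2")
print(Rt.T@(np.r_[r[0],102-14-18.7]-s["position"]))
E
```

```text
TCP [456.1  305.44 186.91] yaw 0.4347857741428477 q [ 0.89  0.29 -0.23 -0.   -1.05  1.12]
h 101.49171477447985 ((454.6201477050781, 309.3090515136719), (40.06046676635742, 11.921050071716309), 28.275888442993164) rad 0.49350735225684367
[  0.24  -4.11 117.61]
```

>>> apply_moves:
  twist:
    - [0, 0, -0.059]
    - [0, 0, 0]
    - [0, 0, 0]
    - [0, 0, 0]
    - [0, 0, 0]
  slide:
    - [-0.5, -4.3, 0]
    - [0, 0, 0]
    - [0, 0, 30]
    - [0, 0, 30]
    - [0, 0, 20]
  claw: [1, 1, 1, 1, 1]

```text
t: 5.82
position: [453.4, 309.2, 105.2]
orientation: [3.045, 0.769, -0.002]
wrist_force: [0.5, 0.3, -1.2]
grip_width: 87.4
```

>>> apply_moves:
  twist:
    - [0, 0, 0]
    - [0, 0, 0]
    - [0, 0, 0]
    - [0, 0, 0]
    - [0, 0, 0]
  slide:
    - [0, 0, 15]
    - [0, 0, 12]
    - [0, 0, 8.6]
    - [0, 0, 0]
    - [0, 0, 0]
  claw: [1, 1, 1, 1, 1]

```text
t: 6.45
position: [454.1, 310.2, 71.5]
orientation: [-3.044, -0.773, -0.002]
wrist_force: [-0.2, 0.0, -0.5]
grip_width: 86.7
```

>>> apply_moves:
  twist:
    - [0, 0, 0]
    - [0, 0, 0]
    - [0, 0, 0]
    - [0, 0, 0]
    - [0, 0, 0]
  slide:
    - [0, 0, 0]
    - [0, 0, 0]
    - [0, 0, 0]
    - [0, 0, 0]
    - [0, 0, 0]
  claw: [0.6, 0.4, 0.3, 0.22, 0.18]
  squeeze: 10

```text
t: 7.08
position: [453.8, 309.8, 71.0]
orientation: [3.045, 0.773, -0.0]
wrist_force: [0.2, -0.0, 0.0]
grip_width: 45.1
```

>>> apply_moves:
  twist:
    - [0, 0, 0]
    - [0, 0, 0]
    - [0, 0, 0]
    - [0, 0, 0]
    - [0, 0, 0]
  slide:
    - [0, 0, 1]
    - [0, 0, 0]
    - [0, 0, 0]
    - [0, 0, 0]
    - [0, 0, 0]
  claw: [0.16, 0.12, 0.08, 0.04, 0]

```text
t: 7.7
position: [453.7, 309.7, 69.8]
orientation: [3.045, 0.773, -0.0]
wrist_force: [0.2, -0.4, -1.4]
grip_width: 22.7
```

>>> apply_moves:
  twist:
    - [0, 0, 0]
    - [0, 0, 0]
    - [0, 0, 0]
    - [0, 0, 0]
    - [0, 0, 0]
  slide:
    - [0, 0, 0]
    - [0, 0, 0]
    - [0, 0, 0]
    - [0, 0, 0]
    - [0, 0, 0]
  claw: [0, 0, 0, 0, 0]
  squeeze: 30

```text
t: 8.32
position: [453.7, 309.8, 69.9]
orientation: [3.045, 0.773, -0.0]
wrist_force: [0.7, -0.0, -0.7]
grip_width: 21.7
```

```bash
python3 - <<'E'
from bow import *
s,Rt,r=bow(453.8,309.5,97,108,"w3"); print(s["grip_width"],s["wrist_torque"])
E
```

```text
TCP [453.73 309.78  69.87] yaw 0.49719327582334955 q [ 0.89  0.42 -0.37 -0.   -0.78  1.17]
h 101.54855483276742 ((458.860107421875, 308.5423278808594), (40.21791076660156, 38.94208526611328), 60.731136322021484) rad 1.059958287296794
21.70236025476479 [-0.23  0.05  0.04]
```

View pics/w3.png

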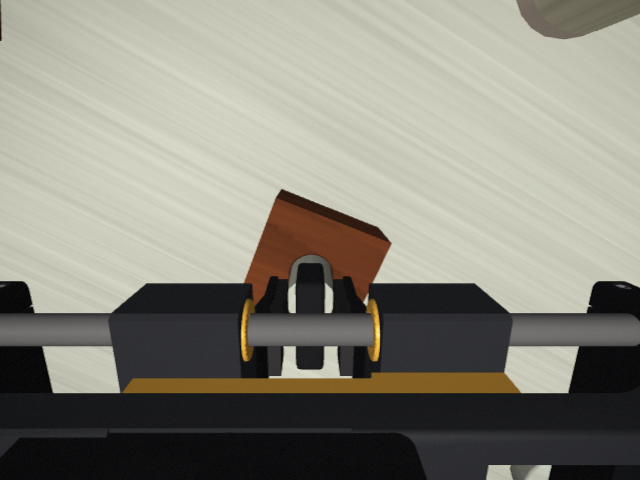

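The fingers stopped at 21.7 mm, with gaps to the bow still visible at (275,320) and (350,320). The tips seem to be closing on the top of the 24 mm shank, so I'll open, rise about 6.5 mm and grip again.

>>> apply_moves:
  twist:
    - [0, 0, 0]
    - [0, 0, 0]
    - [0, 0, 0]
    - [0, 0, 0]
    - [0, 0, 0]
  slide:
    - [0, 0, 0]
    - [0, 0, 0]
    - [0, 0, -3]
    - [0, 0, -3.5]
    - [0, 0, 0]
  claw: [0.45, 0.45, 0.45, 0.45, 0.3]
  squeeze: 10

```text
t: 9.0
position: [454.1, 310.1, 77.0]
orientation: [-3.044, -0.773, -0.002]
wrist_force: [-0.7, 0.1, 0.0]
grip_width: 34.6
```

>>> apply_moves:
  twist:
    - [0, 0, 0]
    - [0, 0, 0]
    - [0, 0, 0]
    - [0, 0, 0]
    - [0, 0, 0]
  slide:
    - [0, 0, 0]
    - [0, 0, 0]
    - [0, 0, 0]
    - [0, 0, 0]
    - [0, 0, 0]
  claw: [0.2, 0.15, 0.1, 0.05, 0]

```text
t: 9.62
position: [453.8, 309.7, 76.4]
orientation: [3.045, 0.773, -0.0]
wrist_force: [-0.2, -0.5, -0.6]
grip_width: 11.9
```

>>> apply_moves:
  twist:
    - [0, 0, 0]
    - [0, 0, 0]
    - [0, 0, 0]
    - [0, 0, 0]
    - [0, 0, 0]
  slide:
    - [0, 0, 0]
    - [0, 0, 0]
    - [0, 0, 0]
    - [0, 0, 0]
    - [0, 0, 0]
  claw: [0, 0, 0, 0, 0]
  squeeze: 30

```text
t: 10.25
position: [453.7, 309.8, 76.4]
orientation: [3.045, 0.773, -0.0]
wrist_force: [0.3, 0.1, -0.7]
grip_width: 11.4
```

>>> apply_moves:
  twist:
    - [0, 0, 0]
    - [0, 0, 0]
    - [0, 0, 0]
    - [0, 0, 0.05]
    - [0, 0, 0.05]
  slide:
    - [0, 0, -15]
    - [0, 0, -30]
    - [0, 0, -40]
    - [0, 0, -40]
    - [0, 0, -35]
  claw: [0, 0, 0, 0, 0]

```text
t: 10.88
position: [453.5, 309.8, 239.2]
orientation: [-3.079, -0.617, -0.002]
wrist_force: [0.4, 0.3, -2.5]
grip_width: 11.8
```

>>> apply_moves:
  twist:
    - [0, 0, 0]
    - [0, 0, 0]
    - [0, 0, 0]
    - [0, 0, 0]
    - [0, 0, 0]
  slide:
    - [-10, 27, 0]
    - [-15, 40, 0]
    - [-18.5, 50, 0]
    - [-18.5, 50, 0]
    - [-18.5, 50, 0]
  claw: [0, 0, 0, 0, 0]

```text
t: 11.5
position: [461.8, 75.8, 235.7]
orientation: [3.08, 0.62, -0.004]
wrist_force: [1.4, 0.7, -1.2]
grip_width: 11.6
```

>>> apply_moves:
  twist:
    - [0, 0, 0]
    - [0, 0, 0]
    - [0, 0, 0]
    - [0, 0, 0]
    - [0, 0, 0]
  slide:
    - [-18.5, 50, 0]
    - [-18.5, 50, 0]
    - [-18.5, 50, 0]
    - [-14, 37.4, 0]
    - [0, 0, 0]
  claw: [0, 0, 0, 0, 0]

```text
t: 12.12
position: [469.8, -123.8, 235.4]
orientation: [-3.08, -0.612, 0.005]
wrist_force: [-0.2, -0.5, -1.6]
grip_width: 12.0
```

>>> apply_moves:
  twist:
    - [0, 0, 0]
    - [0, 0, 0]
    - [0, 0, 0]
    - [0, 0, 0]
    - [0, 0, 0]
  slide:
    - [0, 0, 0]
    - [0, 0, 0]
    - [0, 0, 0]
    - [0, 0, 0]
    - [0, 0, 0]
  claw: [0, 0, 0, 0, 0]

```text
t: 12.75
position: [472.0, -120.8, 236.5]
orientation: [-3.08, -0.621, -0.0]
wrist_force: [-0.7, 1.0, -2.0]
grip_width: 11.8
```

```bash
python3 - <<'E'
from h import *
np.set_printoptions(precision=3,suppress=True)
s=arm.get_state();i=arm.camera_info("wrist");p,d=arm.snapshot("wrist");cv2.imwrite("pics/w4.png",p);np.save("pics/w4.npy",d);np.save("pics/w4E.npy",i["extrinsics"])
print(s["position"],s["orientation"],s["wrist_force"],s["wrist_torque"],s["grip_width"],s["joint_positions"])
P=cloud(i,d);m=(abs(P[...,2]-120)<6)&(np.hypot(P[...,0]-539,P[...,1]+93)<80)
px=np.argwhere(m)[:,::-1];w=plane(i,px,120)[:,:2].astype(np.float32)
print(len(w),np.median(P[m][:,2]),cv2.minAreaRect(w))
print(project(i,[[539,-93,120]]))
E
```

```text
[ 471.971 -120.781  236.463] [-3.08  -0.621 -0.   ] [-0.656  0.999 -1.99 ] [-0.163  0.131  0.008] 11.765574902064738 [ 0.084  0.138 -0.296 -0.    -1.137  1.885]
8943 119.59083687479057 ((535.537841796875, -92.17271423339844), (79.89761352539062, 69.8664779663086), 79.60244750976562)
[[310.523 144.94 ]]
```

View pics/w4.png

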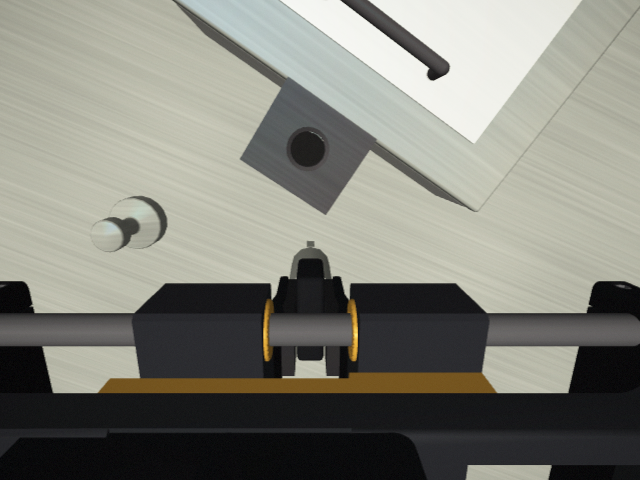

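The key is held upright. The lock mouth shows as a dark circle at about (308,149) in the case top, with the chamfer ring around it. Next I fit the ring.

```bash
cat > mouth.py <<'E'
from h import *
np.set_printoptions(precision=2,suppress=True)
def mouth(p,d,i,thr=(35,45,55)):
    g=cv2.cvtColor(p,cv2.COLOR_BGR2GRAY);c=project(i,[[537,-93,120]])[0].astype(int);print("c",c,g[c[1],c[0]-45:c[0]+46:3])
    for t in thr:
        n,l,st,ce=cv2.connectedComponentsWithStats((g<t).astype(np.uint8))
        k=min([k for k in range(1,n) if 200<st[k,4]<4000],key=lambda k:np.hypot(*(ce[k]-c)),default=None)
        if k is None: continue
        ct=max(cv2.findContours((l==k).astype(np.uint8),cv2.RETR_EXTERNAL,cv2.CHAIN_APPROX_NONE)[0],key=len)
        for z in(120,117,111):
            w=plane(i,ct[:,0],z)[:,:2].astype(np.float32);print(t,z,cv2.fitEllipse(w))
    # bore from depth: pixels lower than top inside case
    P=cloud(i,d);m=(np.hypot(P[...,0]-537,P[...,1]+93)<25)&(P[...,2]<113)&(P[...,2]>60)
    if m.sum()>50: print("low z",np.median(P[m][:,2]),m.sum(),P[m].mean(0))
E
python3 - <<'E'
from mouth import *
p=cv2.imread("pics/w4.png");d=np.load("pics/w4.npy");i=arm.camera_info("wrist");mouth(p,d,i)
E
```

```text
c [309 147] [93 91 91 87 89 87 88 88 56 29 31 31 30 30 29 31 32 33 30 29 45 75 91 91
 92 90 92 93 93 87 91]
35 120 ((535.2084350585938, -91.68614196777344), (24.05392837524414, 24.677228927612305), 168.72467041015625)
35 117 ((535.1654052734375, -91.67371368408203), (24.31324005126953, 24.943262100219727), 168.72459411621094)
35 111 ((535.079345703125, -91.64886474609375), (24.831878662109375, 25.475326538085938), 168.724365234375)
45 120 ((535.2373046875, -91.76754760742188), (24.710193634033203, 25.609615325927734), 156.024169921875)
45 117 ((535.194580078125, -91.75599670410156), (24.976594924926758, 25.885698318481445), 156.02406311035156)
45 111 ((535.109130859375, -91.73290252685547), (25.509366989135742, 26.4378719329834), 156.02432250976562)
55 120 ((535.1892700195312, -91.56884765625), (25.108964920043945, 26.733448028564453), 168.90086364746094)
55 117 ((535.14599609375, -91.55516052246094), (25.37965965270996, 27.021642684936523), 168.90087890625)
55 111 ((535.0595092773438, -91.52777862548828), (25.921022415161133, 27.59804916381836), 168.90101623535156)
low z 111.60456918096799 927 [535.63 -92.18 111.4 ]
```

>>> apply_moves:
  twist:
    - [0, 0, 0]
    - [0, 0, 0]
    - [0, 0, 0]
    - [0, 0, 0]
    - [0, 0, 0]
  slide:
    - [25, -0.8, 0]
    - [25, -0.8, 0]
    - [19, -0.7, 0]
    - [0, 0, 0]
    - [0, 0, 0]
  claw: [0, 0, 0, 0, 0]

```text
t: 13.42
position: [534.1, -92.4, 236.2]
orientation: [-3.08, -0.62, 0.002]
wrist_force: [-0.8, -0.1, -2.0]
grip_width: 11.7
```

>>> apply_moves:
  twist:
    - [0, 0, 0]
    - [0, 0, 0]
    - [0, 0, 0]
    - [0, 0, 0]
    - [0, 0, 0]
  slide:
    - [0, 0, 20]
    - [0, 0, 20]
    - [0, 0, 5]
    - [0, 0, 0]
    - [0, 0, 0]
  claw: [0, 0, 0, 0, 0]

```text
t: 14.05
position: [535.1, -92.4, 192.5]
orientation: [3.079, 0.62, 0.003]
wrist_force: [0.4, -0.3, -1.3]
grip_width: 11.9
```

```bash
python3 - <<'E'
from h import *
np.set_printoptions(precision=3,suppress=True)
s=arm.get_state();i=arm.camera_info("wrist");p,d=arm.snapshot("wrist");cv2.imwrite("pics/w5.png",p)
print(s["position"],s["orientation"],s["wrist_force"],s["wrist_torque"])
T,dT=arm.snapshot("top");cv2.imwrite("pics/w5t.png",T)
a=cv2.resize(p[170:330,210:410],None,fx=4,fy=4,interpolation=cv2.INTER_CUBIC)[:600]
cv2.imwrite("pics/w5c.png",a)
E
```

```text
[535.146 -92.414 192.502] [3.079 0.62  0.003] [ 0.422 -0.302 -1.268] [-0.135  0.11  -0.017]
```

View pics/w5c.png

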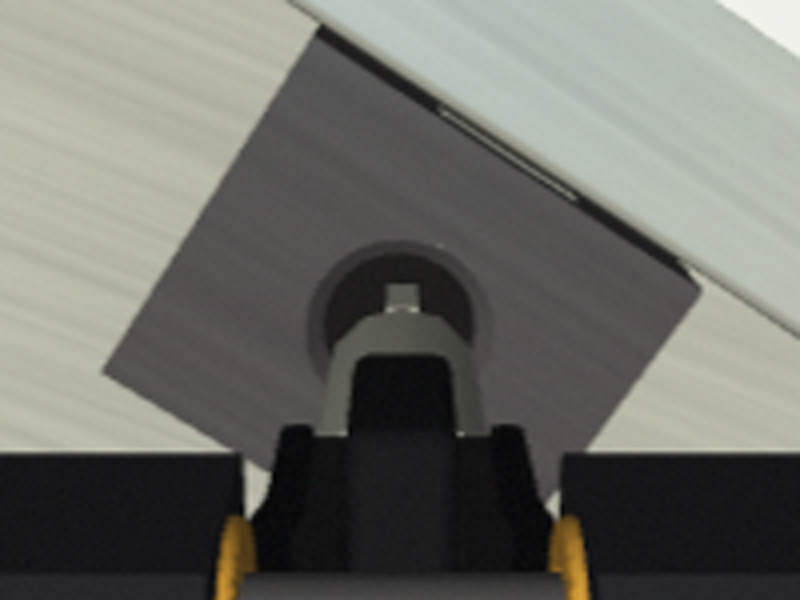

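The key's bit is centred over the mouth: bit column about 403, ring centre about 400 in the 4x crop, which is under 1 mm. I'm going in.

>>> apply_moves:
  twist:
    - [0, 0, 0]
    - [0, 0, 0]
    - [0, 0, 0]
    - [0, 0, 0]
    - [0, 0, 0]
  slide:
    - [0, 0, 3]
    - [0, 0, 3]
    - [0, 0, 3]
    - [0, 0, 3]
    - [0, 0, 0]
  claw: [0, 0, 0, 0, 0]

```text
t: 14.78
position: [534.4, -92.3, 179.0]
orientation: [-3.08, -0.62, 0.001]
wrist_force: [0.6, -0.4, -1.6]
grip_width: 12.1
```

>>> apply_moves:
  twist:
    - [0, 0, 0]
    - [0, 0, 0]
    - [0, 0, 0]
    - [0, 0, 0]
    - [0, 0, 0]
  slide:
    - [0, 0, 2]
    - [0, 0, 2]
    - [0, 0, 2]
    - [0, 0, 2]
    - [0, 0, 0]
  claw: [0, 0, 0, 0, 0]

```text
t: 15.4
position: [534.5, -92.3, 171.2]
orientation: [-3.08, -0.62, 0.001]
wrist_force: [-0.1, 0.4, -1.6]
grip_width: 11.7
```

>>> apply_moves:
  twist:
    - [0, 0, 0]
    - [0, 0, 0]
    - [0, 0, 0]
    - [0, 0, 0]
    - [0, 0, 0]
  slide:
    - [0, 0, 2]
    - [0, 0, 2]
    - [0, 0, 2]
    - [0, 0, 1]
    - [0, 0, 0]
  claw: [0, 0, 0, 0, 0]

```text
t: 16.02
position: [534.6, -92.3, 164.4]
orientation: [3.08, 0.62, -0.0]
wrist_force: [0.1, 0.1, -1.5]
grip_width: 12.0
```

>>> apply_moves:
  twist:
    - [0, 0, 0]
    - [0, 0, 0]
    - [0, 0, 0]
    - [0, 0, 0]
    - [0, 0, 0]
  slide:
    - [0, 0, 1.5]
    - [0, 0, 1.5]
    - [0, 0, 1]
    - [0, 0, 0]
    - [0, 0, 0]
  claw: [0, 0, 0, 0, 0]

```text
t: 16.65
position: [534.7, -92.4, 160.5]
orientation: [3.08, 0.62, 0.0]
wrist_force: [0.4, 0.3, -0.7]
grip_width: 11.6
```

>>> apply_moves:
  twist:
    - [0, 0, 0]
    - [0, 0, 0]
    - [0, 0, 0]
    - [0, 0, 0]
    - [0, 0, 0]
  slide:
    - [0, 0, 1]
    - [0, 0, 1]
    - [0, 0, 0.5]
    - [0, 0, 0]
    - [0, 0, 0]
  claw: [0, 0, 0, 0, 0]

```text
t: 17.27
position: [534.7, -92.4, 158.3]
orientation: [3.08, 0.62, 0.001]
wrist_force: [-2.0, 0.2, 1.9]
grip_width: 11.6
```

>>> apply_moves:
  twist:
    - [0, 0, 0]
    - [0, 0, 0]
    - [0, 0, 0]
    - [0, 0, 0]
    - [0, 0, 0]
  slide:
    - [0, 0, 0.5]
    - [0, 0, 0.5]
    - [0, 0, 0]
    - [0, 0, 0]
    - [0, 0, 0]
  claw: [0, 0, 0, 0, 0]

```text
t: 17.9
position: [534.8, -92.4, 157.1]
orientation: [3.08, 0.62, 0.001]
wrist_force: [-0.9, 0.2, 2.4]
grip_width: 11.5
```

>>> apply_moves:
  twist:
    - [0, 0, 0]
    - [0, 0, 0]
    - [0, 0, 0]
    - [0, 0, 0]
    - [0, 0, 0]
  slide:
    - [0, 0, 0.7]
    - [0, 0, 0.8]
    - [0, 0, 0]
    - [0, 0, 0]
    - [0, 0, 0]
  claw: [0, 0, 0, 0, 0]

```text
t: 18.52
position: [534.8, -92.3, 155.6]
orientation: [3.08, 0.62, 0.001]
wrist_force: [-1.6, 0.2, 4.7]
grip_width: 12.0
```

>>> apply_moves:
  twist:
    - [0, 0, 0.04]
    - [0, 0, 0.04]
    - [0, 0, 0.04]
    - [0, 0, 0.04]
    - [0, 0, 0]
  slide:
    - [0, 0, 0]
    - [0, 0, 0]
    - [0, 0, 0]
    - [0, 0, 0]
    - [0, 0, 0]
  claw: [0, 0, 0, 0, 0]

```text
t: 19.15
position: [535.1, -92.3, 155.7]
orientation: [3.119, 0.373, 0.002]
wrist_force: [-1.1, 0.7, 4.5]
grip_width: 12.2
```

```bash
cat > st.py <<'E'
from h import *
np.set_printoptions(precision=3,suppress=True)
s=arm.get_state();M=R.from_rotvec(s["orientation"]).as_matrix()
print(s["t"],s["position"],"yaw",np.arctan2(M[1,0],M[0,0]),s["wrist_force"],s["wrist_torque"],s["grip_width"])
E
python3 st.py
```

```text
19.15 [535.066 -92.281 155.657] yaw 0.23782369297233297 [-1.102  0.705  4.489] [-0.013  0.291 -0.012] 12.150398716839256
```

>>> apply_moves:
  twist:
    - [0, 0, 0.04]
    - [0, 0, 0.04]
    - [0, 0, 0.04]
    - [0, 0, 0.04]
    - [0, 0, 0]
  slide:
    - [0, 0, 0]
    - [0, 0, 0]
    - [0, 0, 0]
    - [0, 0, 0]
    - [0, 0, 0]
  claw: [0, 0, 0, 0, 0]

```text
t: 19.77
position: [535.1, -92.3, 155.6]
orientation: [3.139, 0.123, 0.002]
wrist_force: [-0.0, -0.1, 3.8]
grip_width: 11.9
```

>>> apply_moves:
  twist:
    - [0, 0, 0.04]
    - [0, 0, 0.04]
    - [0, 0, 0.04]
    - [0, 0, 0.04]
    - [0, 0, 0]
  slide:
    - [0, 0, 0]
    - [0, 0, 0]
    - [0, 0, 0]
    - [0, 0, 0]
    - [0, 0, 0]
  claw: [0, 0, 0, 0, 0]

```text
t: 20.4
position: [535.0, -92.4, 155.6]
orientation: [3.139, -0.128, 0.001]
wrist_force: [0.3, 0.5, 4.2]
grip_width: 11.9
```

>>> apply_moves:
  twist:
    - [0, 0, 0.04]
    - [0, 0, 0.04]
    - [0, 0, 0.04]
    - [0, 0, 0.04]
    - [0, 0, 0]
  slide:
    - [0, 0, 0]
    - [0, 0, 0]
    - [0, 0, 0]
    - [0, 0, 0]
    - [0, 0, 0]
  claw: [0, 0, 0, 0, 0]

```text
t: 21.02
position: [534.9, -92.4, 155.6]
orientation: [3.119, -0.378, 0.001]
wrist_force: [-0.3, -1.0, 4.1]
grip_width: 12.0
```

>>> apply_moves:
  twist:
    - [0, 0, 0.04]
    - [0, 0, 0.04]
    - [0, 0, 0.04]
    - [0, 0, 0.04]
    - [0, 0, 0]
  slide:
    - [0, 0, 0]
    - [0, 0, 0]
    - [0, 0, 0]
    - [0, 0, 0]
    - [0, 0, 0]
  claw: [0, 0, 0, 0, 0]

```text
t: 21.65
position: [534.8, -92.4, 155.5]
orientation: [3.079, -0.626, 0.001]
wrist_force: [0.3, -0.7, 4.5]
grip_width: 11.6
```

>>> apply_moves:
  twist:
    - [0, 0, 0.04]
    - [0, 0, 0.04]
    - [0, 0, 0.04]
    - [0, 0, 0.04]
    - [0, 0, 0]
  slide:
    - [0, 0, 0]
    - [0, 0, 0]
    - [0, 0, 0]
    - [0, 0, 0]
    - [0, 0, 0]
  claw: [0, 0, 0, 0, 0]

```text
t: 22.28
position: [534.6, -92.5, 155.5]
orientation: [3.018, -0.87, 0.0]
wrist_force: [-0.0, -0.4, 4.3]
grip_width: 12.0
```

>>> apply_moves:
  twist:
    - [0, 0, 0.04]
    - [0, 0, 0.04]
    - [0, 0, 0.04]
    - [0, 0, 0.04]
    - [0, 0, 0]
  slide:
    - [0, 0, 0]
    - [0, 0, 0]
    - [0, 0, 0]
    - [0, 0, 0]
    - [0, 0, 0]
  claw: [0, 0, 0, 0, 0]

```text
t: 22.9
position: [534.7, -92.2, 155.5]
orientation: [-2.939, 1.108, -0.0]
wrist_force: [-0.5, 0.1, 3.9]
grip_width: 11.7
```

```bash
python3 st.py
```

```text
22.9 [534.731 -92.249 155.461] yaw -0.7211452755425137 [-0.507  0.124  3.898] [-0.113  0.179  0.058] 11.725373111254239
```

The sweep from 0.40 to -0.72 rad found no drop. The slot leaves only ±0.75 mm sideways, so I'll lift slightly and touch the bore walls gently to centre the key on the axis.

>>> apply_moves:
  twist:
    - [0, 0, 0]
    - [0, 0, 0]
    - [0, 0, 0]
    - [0, 0, 0]
    - [0, 0, 0]
  slide:
    - [0, 0, -3.5]
    - [0.5, 0, 0]
    - [0.5, 0, 0]
    - [0, 0, 0]
    - [0, 0, 0]
  claw: [0, 0, 0, 0, 0]

```text
t: 23.52
position: [535.0, -92.9, 158.4]
orientation: [2.938, -1.111, -0.002]
wrist_force: [-0.6, 0.5, -2.4]
grip_width: 11.6
```

```bash
cat >> st.py <<'E'
print("tool: F",M.T@s["wrist_force"],"T",M.T@s["wrist_torque"],"pos",M.T@s["position"])
E
python3 st.py
```

```text
23.525 [534.994 -92.9   158.397] yaw -0.7228042761810112 [-0.629  0.532 -2.429] [ 0.226  0.133 -0.049] 11.64008757032785
tool: F [-0.821  0.015  2.429] T [ 0.081 -0.249  0.049] pos [ 462.527 -284.12  -159.007]
```

>>> apply_moves:
  twist:
    - [0, 0, 0]
    - [0, 0, 0]
    - [0, 0, 0]
    - [0, 0, 0]
    - [0, 0, 0]
  slide:
    - [0.4, 0, 0]
    - [0.4, 0, 0]
    - [0, 0, 0]
    - [0, 0, 0]
    - [0, 0, 0]
  claw: [0, 0, 0, 0, 0]

```text
t: 24.15
position: [535.5, -93.4, 158.5]
orientation: [2.938, -1.111, -0.002]
wrist_force: [-1.8, 2.8, -2.8]
grip_width: 11.8
```

```bash
python3 st.py
```

```text
24.15 [535.463 -93.351 158.539] yaw -0.723006609542276 [-1.77   2.778 -2.829] [ 1.037  0.685 -0.021] 11.766602681555645
tool: F [-3.162 -0.914  2.832] T [ 0.324 -1.2    0.019] pos [ 463.073 -284.193 -159.271]
```

>>> apply_moves:
  twist:
    - [0, 0, 0]
    - [0, 0, 0]
    - [0, 0, 0]
    - [0, 0, 0]
    - [0, 0, 0]
  slide:
    - [-1.4, 0, 0]
    - [-1.4, 0, 0]
    - [0, 0, 0]
    - [0, 0, 0]
    - [0, 0, 0]
  claw: [0, 0, 0, 0, 0]

```text
t: 24.78
position: [534.2, -91.7, 159.2]
orientation: [-2.939, 1.111, -0.001]
wrist_force: [0.0, -0.1, -2.6]
grip_width: 11.7
```

```bash
python3 st.py
```

```text
24.775 [534.181 -91.733 159.155] yaw -0.7227367242388546 [ 0.016 -0.057 -2.588] [-0.052  0.12   0.017] 11.70619745740333
tool: F [0.048 0.033 2.588] T [-0.118 -0.056 -0.017] pos [ 461.407 -284.592 -158.764]
```

>>> apply_moves:
  twist:
    - [0, 0, 0]
    - [0, 0, 0]
    - [0, 0, 0]
    - [0, 0, 0]
    - [0, 0, 0]
  slide:
    - [-0.4, 0, 0]
    - [-0.4, 0, 0]
    - [0, 0, 0]
    - [0, 0, 0]
    - [0, 0, 0]
  claw: [0, 0, 0, 0, 0]

```text
t: 25.4
position: [533.9, -91.2, 159.2]
orientation: [-2.938, 1.11, -0.002]
wrist_force: [2.0, -2.4, -1.9]
grip_width: 11.8
```

```bash
python3 st.py
```

```text
25.4 [533.874 -91.236 159.205] yaw -0.7226401195376942 [ 1.969 -2.359 -1.889] [-0.627 -0.822  0.007] 11.773293782194289
tool: F [3.035 0.469 1.892] T [ 0.073  1.032 -0.008] pos [ 460.962 -284.768 -158.468]
```

>>> apply_moves:
  twist:
    - [0, 0, 0]
    - [0, 0, 0]
    - [0, 0, 0]
    - [0, 0, 0]
    - [0, 0, 0]
  slide:
    - [1.8, 0, 0]
    - [0, 0.6, 0]
    - [0, 0.6, 0]
    - [0, 0, 0]
    - [0, 0, 0]
  claw: [0, 0, 0, 0, 0]

```text
t: 26.02
position: [534.1, -92.7, 158.9]
orientation: [-2.938, 1.11, -0.001]
wrist_force: [3.1, 4.1, -2.8]
grip_width: 11.8
```

```bash
python3 st.py
```

```text
26.025 [534.124 -92.691 158.86 ] yaw -0.7228168040058551 [ 3.103  4.111 -2.828] [ 1.414 -0.692 -0.058] 11.834584893584413
tool: F [-0.393 -5.132  2.833] T [ 1.519 -0.416  0.059] pos [ 461.875 -283.985 -158.556]
```

>>> apply_moves:
  twist:
    - [0, 0, 0]
    - [0, 0, 0]
    - [0, 0, 0]
    - [0, 0, 0]
    - [0, 0, 0]
  slide:
    - [0, -1.2, 0]
    - [0, -1.2, 0]
    - [0, 0, 0]
    - [0, 0, 0]
    - [0, 0, 0]
  claw: [0, 0, 0, 0, 0]

```text
t: 26.65
position: [535.2, -91.6, 158.9]
orientation: [2.938, -1.111, -0.001]
wrist_force: [-0.7, -0.9, -2.2]
grip_width: 11.7
```

```bash
python3 st.py
```

```text
26.65 [535.163 -91.646 158.914] yaw -0.7229437069605221 [-0.725 -0.906 -2.151] [ 0.055  0.15  -0.022] 11.663673362463959
tool: F [0.057 1.158 2.151] T [-0.058 -0.149  0.022] pos [ 461.883 -285.247 -159.217]
```

>>> apply_moves:
  twist:
    - [0, 0, 0]
    - [0, 0, 0]
    - [0, 0, 0]
    - [0, 0, 0]
    - [0, 0, 0]
  slide:
    - [0, -0.3, 0]
    - [0, -0.3, 0]
    - [0, 0, 0]
    - [0, 0, 0]
    - [0, 0, 0]
  claw: [0, 0, 0, 0, 0]

```text
t: 27.28
position: [535.6, -91.0, 158.9]
orientation: [2.938, -1.111, -0.001]
wrist_force: [-1.5, 0.3, -1.8]
grip_width: 11.9
```

```bash
python3 st.py
```

```text
27.275 [535.633 -90.961 158.872] yaw -0.7228113424387131 [-1.483  0.263 -1.806] [-0.13   0.405 -0.002] 11.915439838461
tool: F [-1.285  0.783  1.806] T [-0.366 -0.217  0.002] pos [ 461.807 -286.051 -159.141]
```

>>> apply_moves:
  twist:
    - [0, 0, 0]
    - [0, 0, 0]
    - [0, 0, 0]
    - [0, 0, 0]
    - [0, 0, 0]
  slide:
    - [0, -0.3, 0]
    - [0, -0.3, 0]
    - [0, 0, 0]
    - [0, 0, 0]
    - [0, 0, 0]
  claw: [0, 0, 0, 0, 0]

```text
t: 27.9
position: [535.9, -90.6, 158.8]
orientation: [2.938, -1.111, -0.001]
wrist_force: [-3.1, 0.2, -1.6]
grip_width: 12.1
```

```bash
python3 st.py
```

```text
27.9 [535.949 -90.575 158.82 ] yaw -0.7228664459974752 [-3.067  0.2   -1.591] [-0.249  0.785 -0.012] 12.103872621531401
tool: F [-2.432  1.879  1.593] T [-0.706 -0.423  0.012] pos [ 461.756 -286.547 -159.189]
```

The walls give a consistent centre. Measured TCP limits in tool axes are ±1.05 in x and +0.57/-2.0 in y, so the axis lies 0.7 mm toward tool -y. I'll centre there, press lightly and sweep back.

>>> apply_moves:
  twist:
    - [0, 0, 0]
    - [0, 0, 0]
    - [0, 0, 0]
    - [0, 0, 0]
    - [0, 0, 0]
  slide:
    - [0, 1.7, 0]
    - [0, 0, 1.5]
    - [0, 0, 1]
    - [0, 0, 1]
    - [0, 0, 0]
  claw: [0, 0, 0, 0, 0]

```text
t: 28.52
position: [535.3, -91.8, 155.3]
orientation: [-2.939, 1.111, -0.001]
wrist_force: [0.5, 0.2, -2.9]
grip_width: 12.0
```

```bash
python3 st.py
```

```text
28.525 [535.319 -91.757 155.349] yaw -0.7227426731554665 [ 0.504  0.194 -2.886] [-0.027  0.271 -0.076] 11.950732597260275
tool: F [ 0.249 -0.478  2.886] T [-0.199 -0.185  0.076] pos [ 462.219 -285.306 -155.158]
```

No contact force at 155.3 mm, where it pressed before, so the bit looks to be entering the slot near -0.72 rad. I'll go down gently.

>>> apply_moves:
  twist:
    - [0, 0, 0]
    - [0, 0, 0]
    - [0, 0, 0]
    - [0, 0, 0]
    - [0, 0, 0]
  slide:
    - [0, 0, 1]
    - [0, 0, 1]
    - [0, 0, 1]
    - [0, 0, 0]
    - [0, 0, 0]
  claw: [0, 0, 0, 0, 0]

```text
t: 29.15
position: [535.2, -91.8, 152.5]
orientation: [-2.939, 1.111, -0.0]
wrist_force: [0.0, -0.6, -1.5]
grip_width: 11.7
```

```bash
python3 st.py
```

```text
29.15 [535.238 -91.776 152.476] yaw -0.722715880712971 [ 0.037 -0.551 -1.513] [0.029 0.155 0.032] 11.672320469188374
tool: F [0.392 0.389 1.513] T [-0.08  -0.135 -0.032] pos [ 462.169 -285.212 -152.332]
```

Free descent. I continue to the floor, expected at a TCP height of about 144.4 mm.

>>> apply_moves:
  twist:
    - [0, 0, 0]
    - [0, 0, 0]
    - [0, 0, 0]
    - [0, 0, 0]
    - [0, 0, 0]
  slide:
    - [0, 0, 1.5]
    - [0, 0, 1.5]
    - [0, 0, 1.5]
    - [0, 0, 1]
    - [0, 0, 0]
  claw: [0, 0, 0, 0, 0]

```text
t: 29.78
position: [535.1, -91.8, 146.8]
orientation: [2.939, -1.111, -0.0]
wrist_force: [-0.4, -0.7, -1.8]
grip_width: 11.7
```

>>> apply_moves:
  twist:
    - [0, 0, 0]
    - [0, 0, 0]
    - [0, 0, 0]
    - [0, 0, 0]
    - [0, 0, 0]
  slide:
    - [0, 0, 0.8]
    - [0, 0, 0.7]
    - [0, 0, 0]
    - [0, 0, 0]
    - [0, 0, 0]
  claw: [0, 0, 0, 0, 0]

```text
t: 30.4
position: [535.1, -91.8, 145.5]
orientation: [-2.939, 1.111, -0.0]
wrist_force: [-0.4, -0.2, -1.5]
grip_width: 11.5
```

```bash
python3 st.py
```

```text
30.4 [535.11  -91.796 145.474] yaw -0.7228073484942094 [-0.356 -0.223 -1.495] [-0.045  0.106 -0.028] 11.49425527121921
tool: F [-0.12   0.402  1.495] T [-0.104 -0.05   0.028] pos [ 462.033 -285.132 -145.455]
```

>>> apply_moves:
  twist:
    - [0, 0, 0]
    - [0, 0, 0]
    - [0, 0, 0]
    - [0, 0, 0]
    - [0, 0, 0]
  slide:
    - [0, 0, 0.5]
    - [0, 0, 0.5]
    - [0, 0, 0.3]
    - [0, 0, 0]
    - [0, 0, 0]
  claw: [0, 0, 0, 0, 0]

```text
t: 31.02
position: [535.2, -91.8, 144.3]
orientation: [-2.939, 1.111, -0.0]
wrist_force: [-0.2, -0.4, -0.5]
grip_width: 11.4
```

>>> apply_moves:
  twist:
    - [0, 0, 0.04]
    - [0, 0, 0.04]
    - [0, 0, 0.04]
    - [0, 0, 0.04]
    - [0, 0, 0]
  slide:
    - [0, 0, 0]
    - [0, 0, 0]
    - [0, 0, 0]
    - [0, 0, 0]
    - [0, 0, 0]
  claw: [0, 0, 0, 0, 0]

```text
t: 31.65
position: [535.5, -91.6, 144.3]
orientation: [-2.84, 1.341, -0.001]
wrist_force: [-0.5, 0.6, 0.1]
grip_width: 11.5
```

```bash
python3 st.py
```

```text
31.65 [535.507 -91.567 144.343] yaw -0.8819857111722721 [-0.498  0.637  0.073] [0.465 0.073 0.072] 11.519791881180504
tool: F [-0.808 -0.02  -0.073] T [ 0.239 -0.405 -0.072] pos [ 411.132 -355.351 -143.82 ]
```

>>> apply_moves:
  twist:
    - [0, 0, 0.04]
    - [0, 0, 0.04]
    - [0, 0, 0.04]
    - [0, 0, 0.04]
    - [0, 0, 0]
  slide:
    - [0, 0, 0]
    - [0, 0, 0]
    - [0, 0, 0]
    - [0, 0, 0]
    - [0, 0, 0]
  claw: [0, 0, 0, 0, 0]

```text
t: 32.28
position: [535.6, -91.6, 144.4]
orientation: [-2.724, 1.563, -0.001]
wrist_force: [-0.0, 0.9, -0.7]
grip_width: 12.1
```

```bash
python3 st.py
```

```text
32.275 [535.579 -91.554 144.373] yaw -1.0416096181514285 [-0.007  0.907 -0.749] [ 0.526 -0.044  0.169] 12.09110095822928
tool: F [-0.786 -0.451  0.749] T [ 0.303 -0.432 -0.169] pos [ 349.457 -416.271 -143.767]
```

>>> apply_moves:
  twist:
    - [0, 0, 0.03]
    - [0, 0, 0.03]
    - [0, 0, 0.03]
    - [0, 0, 0.03]
    - [0, 0, 0]
  slide:
    - [0, 0, 0]
    - [0, 0, 0]
    - [0, 0, 0]
    - [0, 0, 0]
    - [0, 0, 0]
  claw: [0, 0, 0, 0, 0]

```text
t: 32.9
position: [535.5, -91.7, 144.4]
orientation: [-2.625, 1.725, -0.001]
wrist_force: [1.8, 2.5, 0.3]
grip_width: 11.6
```

```bash
python3 st.py
```

```text
32.9 [535.512 -91.668 144.35 ] yaw -1.1630702959603894 [1.812 2.53  0.334] [ 0.898 -0.385  0.16 ] 11.628531088499711
tool: F [-1.605 -2.667 -0.332] T [ 0.71  -0.672 -0.159] pos [ 296.532 -455.412 -143.81 ]
```

>>> apply_moves:
  twist:
    - [0, 0, 0]
    - [0, 0, 0.02]
    - [0, 0, 0.02]
    - [0, 0, 0]
    - [0, 0, 0]
  slide:
    - [-0.3, -0.4, 0]
    - [0, 0, 0]
    - [0, 0, 0]
    - [0, 0, 0]
    - [0, 0, 0]
  claw: [0, 0, 0, 0, 0]

```text
t: 33.52
position: [535.5, -91.5, 144.3]
orientation: [-2.59, 1.777, -0.001]
wrist_force: [1.5, 0.7, 2.1]
grip_width: 11.9
```

```bash
python3 st.py; python3 -c "
from h import *
p,_=arm.snapshot('scene');cv2.imwrite('pics/s1.png',cv2.resize(p[210:330,220:380],None,fx=5,fy=5,interpolation=cv2.INTER_CUBIC))"
```

```text
33.525 [535.505 -91.488 144.31 ] yaw -1.202772842986412 [1.468 0.739 2.079] [ 0.383 -0.527  0.086] 11.867075502541425
tool: F [-0.16  -1.636 -2.079] T [ 0.63  -0.168 -0.086] pos [ 278.069 -466.772 -144.091]
```

View pics/s1.png

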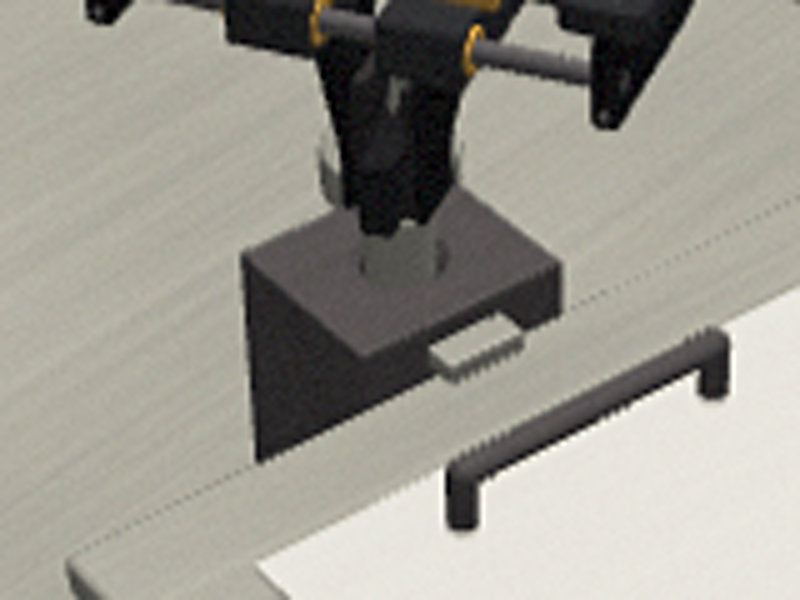

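The key is in the lock and the bolt (block at about (475,350) in the crop) is already partly out over the lid. I continue in small steps, watching the torque.

>>> apply_moves:
  twist:
    - [0, 0, 0.02]
    - [0, 0, 0.02]
    - [0, 0, 0]
    - [0, 0, 0]
    - [0, 0, 0]
  slide:
    - [0, -0.2, -0.4]
    - [0, 0, 0]
    - [0, 0, 0]
    - [0, 0, 0]
    - [0, 0, 0]
  claw: [0, 0, 0, 0, 0]

```text
t: 34.2
position: [535.5, -91.3, 144.4]
orientation: [2.554, -1.829, -0.0]
wrist_force: [2.5, -0.5, -1.5]
grip_width: 12.1
```

```bash
python3 st.py
```

```text
34.2 [535.473 -91.317 144.364] yaw -1.2428074229086414 [ 2.504 -0.533 -1.535] [ 0.023 -0.736  0.058] 12.09831985891923
tool: F [ 1.312 -2.199  1.534] T [ 0.704  0.216 -0.058] pos [ 258.937 -477.476 -144.497]
```

>>> apply_moves:
  twist:
    - [0, 0, 0.02]
    - [0, 0, 0.01]
    - [0, 0, 0]
    - [0, 0, 0]
    - [0, 0, 0]
  slide:
    - [0, 0, 0]
    - [0, 0, 0]
    - [0, 0, 0]
    - [0, 0, 0]
    - [0, 0, 0]
  claw: [0, 0, 0, 0, 0]

```text
t: 34.83
position: [535.5, -91.3, 144.4]
orientation: [2.526, -1.867, -0.0]
wrist_force: [3.1, -0.2, -3.0]
grip_width: 11.6
```

```bash
python3 st.py
```

```text
34.825 [535.465 -91.296 144.413] yaw -1.272850253361985 [ 3.126 -0.186 -3.035] [-0.008 -0.884  0.112] 11.641041075482816
tool: F [ 1.096 -2.935  3.034] T [ 0.842  0.267 -0.112] pos [ 244.454 -485.04  -144.537]
```

>>> apply_moves:
  twist:
    - [0, 0, 0]
    - [0, 0, 0.01]
    - [0, 0, 0.01]
    - [0, 0, 0]
    - [0, 0, 0]
  slide:
    - [-0.1, -0.4, 0]
    - [0, 0, 0]
    - [0, 0, 0]
    - [0, 0, 0]
    - [0, 0, 0]
  claw: [0, 0, 0, 0, 0]

```text
t: 35.45
position: [535.6, -91.2, 144.4]
orientation: [2.507, -1.892, -0.001]
wrist_force: [0.8, -1.5, -3.4]
grip_width: 11.7
```

```bash
python3 st.py
```

```text
35.45 [535.601 -91.152 144.406] yaw -1.2928711407229496 [ 0.822 -1.508 -3.419] [-0.37  -0.446  0.142] 11.719545407963338
tool: F [ 1.676 -0.379  3.419] T [ 0.327  0.479 -0.142] pos [ 234.585 -489.933 -144.796]
```

>>> apply_moves:
  twist:
    - [0, 0, 0.01]
    - [0, 0, 0.01]
    - [0, 0, 0]
    - [0, 0, 0]
    - [0, 0, 0]
  slide:
    - [0, 0, 0]
    - [0, 0, 0]
    - [0, 0, 0]
    - [0, 0, 0]
    - [0, 0, 0]
  claw: [0, 0, 0, 0, 0]

```text
t: 36.08
position: [535.7, -91.1, 144.4]
orientation: [2.488, -1.917, -0.001]
wrist_force: [1.1, -1.6, -3.6]
grip_width: 11.6
```

```bash
python3 st.py
```

```text
36.075 [535.699 -91.114 144.428] yaw -1.3128240045619735 [ 1.093 -1.557 -3.636] [-0.453 -0.344  0.085] 11.5649458495489
tool: F [ 1.784 -0.661  3.635] T [ 0.217  0.526 -0.084] pos [ 224.754 -494.652 -144.705]
```

>>> apply_moves:
  twist:
    - [0, 0, 0.01]
    - [0, 0, 0.01]
    - [0, 0, 0]
    - [0, 0, 0]
    - [0, 0, 0]
  slide:
    - [0, 0, 0]
    - [0, 0, 0]
    - [0, 0, 0]
    - [0, 0, 0]
    - [0, 0, 0]
  claw: [0, 0, 0, 0, 0]

```text
t: 36.7
position: [535.7, -91.1, 144.4]
orientation: [2.469, -1.942, -0.001]
wrist_force: [1.2, -1.6, -4.0]
grip_width: 11.6
```

```bash
python3 st.py; python3 -c "
from h import *
p,_=arm.snapshot('scene');cv2.imwrite('pics/s2.png',p)
a=cv2.imread('pics/s1.png');b=cv2.resize(p[210:330,220:380],None,fx=5,fy=5,interpolation=cv2.INTER_CUBIC)
cv2.imwrite('pics/s2c.png',np.hstack([a[280:420,380:600],b[280:420,380:600]]))
S=arm.camera_info('scene');
c=np.array([535.6,-91.6]);
for y in(-.17,-.18):
  ux=np.array([np.cos(y),np.sin(y)]);uy=np.array([-ux[1],ux[0]])
  for z in(100,112):
    for t in(35,51):
      print(y,z,t,(project(S,[[*(c+ux*t+uy*w),z] for w in(-15,15)])-[220,210])*5-[380,280]+[220,0])
"
```

```text
36.7 [535.71  -91.083 144.421] yaw -1.3327777237482932 [ 1.242 -1.642 -3.995] [-0.603 -0.199  0.201] 11.636080195413815
tool: F [ 1.889 -0.822  3.995] T [ 0.051  0.633 -0.201] pos [ 214.81  -499.06  -144.685]
-0.17 100 35 [[269.92135088  95.83193277]
 [342.76933374  58.99693279]]
-0.17 100 51 [[300.17773106 120.58991157]
 [373.30892924  82.99948156]]
-0.17 112 35 [[268.9949523   66.90070672]
 [342.35968005  30.25227577]]
-0.17 112 51 [[299.45584466  91.5311109 ]
 [373.10794059  54.12587032]]
-0.18 100 35 [[268.77616668  96.03495567]
 [342.21046437  59.64138885]]
-0.18 100 51 [[298.62535748 120.99946803]
 [372.36690379  83.8534284 ]]
-0.18 112 35 [[267.84166792  67.10278461]
 [341.79684186  30.89334093]]
-0.18 112 51 [[297.89235922  91.93875665]
 [372.15927429  54.97546042]]
```

View pics/s2c.png

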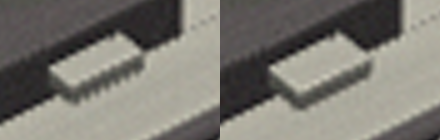

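```bash
python3 st.py; python3 -c "
from h import *
i=arm.camera_info('wrist');p,d=arm.snapshot('wrist');cv2.imwrite('pics/w6.png',p)
c=np.array([535.6,-91.6]);y=-.18;ux=np.array([np.cos(y),np.sin(y)]);uy=np.array([-ux[1],ux[0]])
q=project(i,[[*(c+ux*t+uy*w),110] for t in(35,51) for w in(-15,15)]);print(q)
m=q.mean(0).astype(int);x0=max(0,m[0]-80);y0=max(0,m[1]-60);print(x0,y0)
cv2.imwrite('pics/w6c.png',cv2.resize(p[y0:y0+120,x0:x0+160],None,fx=5,fy=5,interpolation=cv2.INTER_CUBIC))
"; python3 st.py
```

```text
36.75 [535.721 -91.087 144.419] yaw -1.3328204973952669 [ 1.103 -2.565 -4.293] [-0.558 -0.203  0.198] 12.065583725271228
tool: F [ 2.753 -0.469  4.292] T [ 0.065  0.59  -0.198] pos [ 214.794 -499.079 -144.688]
[[264.44197356 226.35212416]
 [245.44120462 271.57057246]
 [238.20588079 215.15103446]
 [219.97116894 261.15187179]]
162 183
36.8 [535.729 -91.078 144.452] yaw -1.332799895782624 [ 1.284 -1.704 -4.032] [-0.54  -0.126  0.114] 11.867537942845424
tool: F [ 1.959 -0.847  4.032] T [-0.005  0.555 -0.114] pos [ 214.8   -499.097 -144.671]
```

View pics/w6c.png

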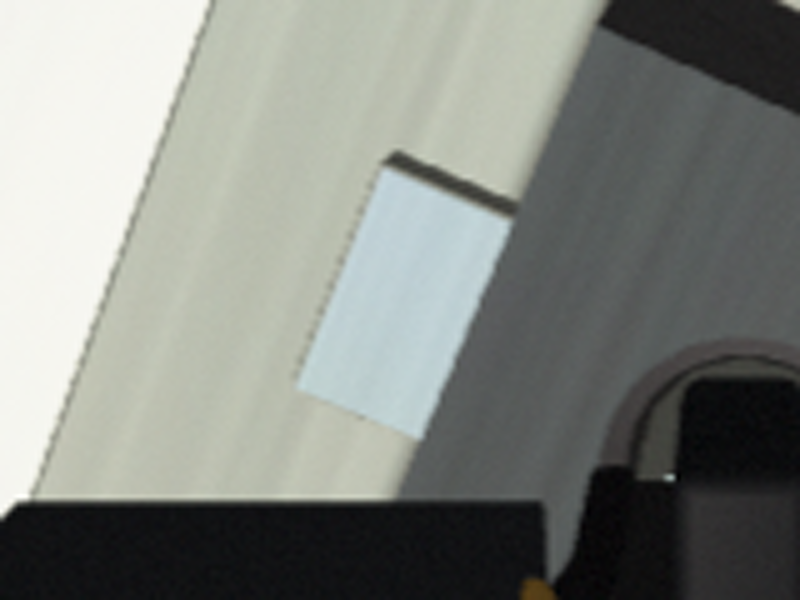

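The bolt shows clearly. The left edge runs (385,165) to (298,387), which is 30 mm or about 7.95 px/mm, and the tip stands about 138 px or 17.4 mm beyond the case edge. I compare this with the drawn-in view.

```bash
cat > tip.py <<'E'
from h import *
np.set_printoptions(precision=2,suppress=True,linewidth=150)
def prof(img,i,zb=110,c=(535.4,-91.7),y=-.18,t0=28,t1=60):
    g=cv2.cvtColor(img,cv2.COLOR_BGR2GRAY).astype(np.float32);ux=np.array([np.cos(y),np.sin(y)]);uy=np.array([-ux[1],ux[0]])
    t=np.arange(t0,t1,.25);w=np.arange(-8,10,.5)
    P=np.array([[*(np.array(c)+ux*a+uy*b),zb] for b in w for a in t]);q=project(i,P).astype(np.float32)
    v=cv2.remap(g,q[:,0].reshape(len(w),-1),q[:,1].reshape(len(w),-1),cv2.INTER_LINEAR).mean(0)
    return t,v
E
python3 - <<'E'
from tip import *
i=arm.camera_info('wrist');p=cv2.imread('pics/w6.png');cc=-np.array(i["extrinsics"])[:3,:3].T@np.array(i["extrinsics"])[:3,3];print("cam",cc)
t,v=prof(p,i);g=np.gradient(v);print("w6");[print(t[k],v[k].round(0),g[k].round(1)) for k in np.argsort(-abs(g))[:10]]
j=dict(i);j["extrinsics"]=np.load('pics/w4E.npy');cc=-j["extrinsics"][:3,:3].T@j["extrinsics"][:3,3];print("cam4",cc)
t,v=prof(cv2.imread('pics/w4.png'),j);print("w4",np.c_[t,v][16:80:2].T)
E
```

```text
cam [ 552.96 -162.26  306.26]
w6
35.25 148.0 25.8
35.0 121.0 22.8
35.5 172.0 21.1
35.75 190.0 13.6
34.75 102.0 13.1
51.0 189.0 -10.7
51.25 177.0 -8.8
50.75 199.0 -7.6
36.0 200.0 6.6
52.0 177.0 4.9
cam4 [539.2  -92.74 398.29]
w4 [[ 32.    32.5   33.    33.5   34.    34.5   35.    35.5   36.    36.5   37.    37.5   38.    38.5   39.    39.5   40.    40.5   41.    41.5   42.
   42.5   43.    43.5   44.    44.5   45.    45.5   46.    46.5   47.    47.5 ]
 [ 88.97  90.1   91.18  91.63  92.29  92.88  94.79 105.41 136.5  174.51 192.41 195.71 196.84 197.36 197.51 197.32 197.54 197.92 198.18 197.29 196.03
  194.95 194.23 193.87 193.64 193.91 194.51 195.24 196.08 196.77 196.15 193.1 ]]
```

>>> apply_moves:
  twist:
    - [0, 0, 0.01]
    - [0, 0, 0]
    - [0, 0, 0]
    - [0, 0, 0]
    - [0, 0, 0]
  slide:
    - [0, 0, 0]
    - [0, 0, 0]
    - [0, 0, 0]
    - [0, 0, 0]
    - [0, 0, 0]
  claw: [0, 0, 0, 0, 0]

```text
t: 37.42
position: [535.8, -91.1, 144.5]
orientation: [2.46, -1.954, -0.0]
wrist_force: [-0.4, -1.8, -3.5]
grip_width: 11.9
```

```bash
cat > chk.py <<'E'
from tip import *
T=[]
for k in range(6):
    s=arm.get_state();i=arm.camera_info('wrist');p,d=arm.snapshot('wrist');T.append(s["wrist_torque"][2])
M=R.from_rotvec(s["orientation"]).as_matrix();print("yaw",np.arctan2(M[1,0],M[0,0]),"Tz",np.array(T),np.mean(T),"F",s["wrist_force"])
cv2.imwrite('pics/last.png',p)
for zb in(110,106):
    t,v=prof(p,i,zb);g=np.gradient(v);k=(t>47)&(t<55)&(g<0);e=(t>32)&(t<38)&(g>0);print(zb,"tip",(t[k]*g[k]).sum()/g[k].sum(),t[k][g[k].argmin()],"edge",(t[e]*g[e]).sum()/g[e].sum())
E
python3 chk.py; cp pics/last.png pics/l1.png
```

```text
yaw -1.342845171208388 Tz [0.12 0.17 0.18 0.22 0.18 0.2 ] 0.17787144699395466 F [ 0.9  -1.74 -4.45]
110 tip 50.99195971999032 51.0 edge 35.254254026888965
106 tip 51.4371763941188 51.5 edge 35.36791067011727
```

>>> apply_moves:
  twist:
    - [0, 0, 0.01]
    - [0, 0, 0]
    - [0, 0, 0]
    - [0, 0, 0]
    - [0, 0, 0]
  slide:
    - [0, 0, 0]
    - [0, 0, 0]
    - [0, 0, 0]
    - [0, 0, 0]
    - [0, 0, 0]
  claw: [0, 0, 0, 0, 0]

```text
t: 38.35
position: [535.8, -91.1, 144.5]
orientation: [2.45, -1.967, -0.0]
wrist_force: [0.4, -2.2, -5.6]
grip_width: 11.5
```

```bash
python3 chk.py
```

```text
yaw -1.3528748188427242 Tz [0.29 0.23 0.25 0.27 0.25 0.3 ] 0.2652827960281415 F [ 0.98 -1.35 -5.94]
110 tip 51.01202188043511 51.25 edge 35.27646080332415
106 tip 51.48755028666347 51.5 edge 35.40766276721221
```

Torque rose from 0.18 to 0.27 N m with the tip unmoved at about 51.0 mm, so this is the stop. I back off, release and lift clear.

>>> apply_moves:
  twist:
    - [0, 0, -0.02]
    - [0, 0, -0.02]
    - [0, 0, 0]
    - [0, 0, 0]
    - [0, 0, 0]
  slide:
    - [0, 0, 0.2]
    - [0, 0, 0]
    - [0, 0, 0]
    - [0, 0, 0]
    - [0, 0, 0]
  claw: [0, 0, 0, 0, 0]
  squeeze: 10

```text
t: 39.28
position: [535.9, -91.0, 144.6]
orientation: [-2.489, 1.917, -0.0]
wrist_force: [-0.8, -0.6, -0.8]
grip_width: 11.9
```

>>> apply_moves:
  twist:
    - [0, 0, 0]
    - [0, 0, 0]
    - [0, 0, 0]
    - [0, 0, 0]
    - [0, 0, 0]
  slide:
    - [0, 0, 0]
    - [0, 0, 0]
    - [0, 0, 0]
    - [0, 0, 0]
    - [0, 0, 0]
  claw: [0.2, 0.3, 0.5, 0.7, 0.7]

```text
t: 39.9
position: [536.0, -91.0, 144.4]
orientation: [-2.489, 1.917, -0.0]
wrist_force: [-0.1, -0.1, -0.5]
grip_width: 48.5
```

>>> apply_moves:
  twist:
    - [0, 0, 0]
    - [0, 0, 0]
    - [0, 0, 0]
    - [0, 0, 0]
    - [0, 0, 0]
  slide:
    - [0, 0, -5]
    - [0, 0, -20]
    - [0, 0, -30]
    - [0, 0, -30]
    - [0, 0, 0]
  claw: [0.7, 0.7, 0.7, 0.7, 0.7]

```text
t: 40.52
position: [537.5, -91.1, 232.4]
orientation: [-2.486, 1.914, -0.008]
wrist_force: [0.3, 0.4, -0.3]
grip_width: 60.9
```

```bash
python3 st.py; python3 - <<'E'
from bow import *
s,Rt,r=bow(535.5,-91.5,155,185,"w8")
from tip import prof
i=arm.camera_info('wrist');p=cv2.imread('pics/w8.png')
for zb in(110,106):
    t,v=prof(p,i,zb);g=np.gradient(v);k=(t>47)&(t<55)&(g<0);e=(t>32)&(t<38)&(g>0);print(zb,"tip",(t[k]*g[k]).sum()/g[k].sum(),"edge",(t[e]*g[e]).sum()/g[e].sum())
E
```

```text
40.525 [537.537 -91.122 232.424] yaw -1.3124773008470638 [ 0.266  0.386 -0.269] [0.008 0.128 0.004] 60.93561441107613
tool: F [-0.306 -0.354  0.271] T [-0.121 -0.04  -0.004] pos [ 225.791 -497.893 -228.89 ]
TCP [537.54 -91.12 232.42] yaw -1.3124773008470638 q [ 0.13  0.24 -0.18  0.   -1.15  0.13]
h 169.41784337687184 ((535.7774658203125, -93.43543243408203), (11.446627616882324, 42.13553237915039), 15.344388961791992) rad 0.2678101090899446
110 tip 48.94323450837136 edge 33.38419968134673
106 tip 49.17848290866109 edge 33.41528360281361
```

View pics/w8.png

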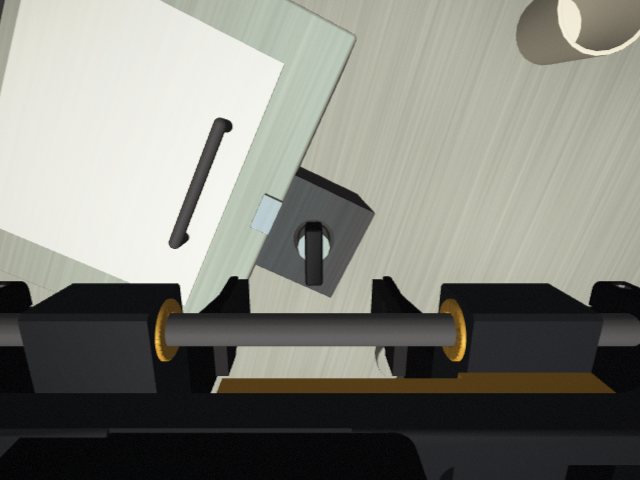

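The key stands upright in the lock with the gripper clear. Its bow is at (314,253) and its top at 169.4 mm against an expected 170, and the bolt at (266,213) is out over the lid. I check the bystanders and hand in.

```bash
python3 - <<'E'
from h import *
a=cv2.imread("pics/scene0.png");b,_=arm.snapshot("scene")
for n,(x,y,w,h) in dict(jar=(455,200,42,65),cup=(92,288,60,66),tamper=(280,208,36,42)).items():
    print(n,np.abs(a[y:y+h,x:x+w].astype(int)-b[y:y+h,x:x+w]).mean().round(2))
print(arm.sign_off())
E
```

```text
jar 11.77
cup 11.87
tamper 29.56
the job is handed in; nothing more can be done
None
```

```bash
python3 - <<'E'
import cv2,numpy as np
a=cv2.imread("pics/scene0.png");b=cv2.imread("pics/s2.png")
for n,(x,y,w,h) in dict(jar=(455,200,42,65),cup=(92,288,60,66),empty=(20,380,60,60)).items():
    A=a[y:y+h,x:x+w];B=b[y-8:y+h+8,x-8:x+w+8];r=cv2.matchTemplate(B,A,cv2.TM_CCOEFF_NORMED);print(n,r.max().round(3),np.array(np.unravel_index(r.argmax(),r.shape))-8,np.abs(A.astype(int)-b[y:y+h,x:x+w]).mean())
A=cv2.imread("pics/top0.png")[268:306,258:296];B=cv2.imread("pics/w5t.png")[260:314,250:304];r=cv2.matchTemplate(B,A,cv2.TM_CCOEFF_NORMED);print("tamper top t=14",r.max(),np.array(np.unravel_index(r.argmax(),r.shape))-8)
E
```

```text
jar 0.996 [0 0] 12.78986568986569
cup 0.995 [0 0] 12.908164983164983
empty 0.693 [0 0] 14.942222222222222
tamper top t=14 0.21258433 [ 5 -8]
```

The lid is locked. I took the key from the stand, found the slot, turned the key clockwise to its stop and left it standing in the lock. I handed in at about 40.6 s of the 67 s allowed.

**Problems along the way**
- **First grip:** it closed at 21.7 mm, with the finger tips on the top of the shank. I opened, rose 6.5 mm and gripped the bow properly at about 12 mm.
- **First slot sweep:** it found nothing because the key was about 0.7 mm off the lock axis. I lifted slightly, touched the bore walls with about 5 N at most to find the centre, and the key then dropped in freely to the floor.

**Last checks**
- **Stop and bolt:** over the last two 0.01 rad steps the torque rose from about 0.15 to 0.27 N m. The bolt did not move, with its tip about 16 mm beyond the lock case. I then backed off 0.04 rad and released.
- **Close to the force limit:** single readings at the stop reached 0.30 N m with noise of about 0.04. That is at the limit for forcing, so this is the least certain point.
- **Key left standing:** it is upright with its top at 169.4 mm, against 170 mm expected when fully seated, and the gripper is clear.
- **Jar and cup:** template matching at 36.8 s showed no shift for either, at 0.995 or better. The plain picture difference at hand-in was about 12 grey levels; an empty patch of counter differed by about 15 in the 36.8 s picture, so it looks like a brightness change.
- **Tamper:** this check failed. The picture difference was about 30 and a top-view match gave only 0.21, probably because the arm was in the way. I have no final confirmation, but the arm passed well above it and no contact force showed. It looked in its place in the 12.8 s wrist view.

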